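Find the soft leaf spring by pressing and point it out

ROBOT

A 6-joint arm with a two-finger parallel gripper is mounted at the origin on a cart in front of the work surface, level with it; the furniture and walls round the work are solid. World frame = base frame: x ahead of the robot, y to its left, z up, the work surface at z = 0. Lengths are in m, angles in rad, forces in N, time in s.
With the tool pointing down it reaches from about 0.375 to 0.975 m from the base axis. Payload 3.8 kg.
Tool frame: the origin (TCP) lies midway between the tips of the shut fingers; the grasp point (between the pads) lies 19 mm behind it; x points along the fingers, y is the direction in which the jaws open and shut, and the axes are right-handed (so a half turn about x gives the same grasp; the last joint's range is limited). The gripper opens to 88 mm and grips with 3 to 60 N. Pads are 18 mm wide; open, the fingers measure 123 mm over their backs; the gripper's body (75 mm by 187 mm) begins 45 mm behind the grasp point.
Start: joints at [1.163, 0.264, 1.604, -0, 1.274, -0.037], TCP at [0.245, 0.629, 0.215] pointing down, gripper open.
Joint ranges: [-2.63, 2.63], [-0.94, 2.18], [0.31, 2.57], [-1.31, 4.45], [0, 2.66], [-2.55, 2.55]. Speed limits (rad/s): [2.57, 2.57, 3.14, 3.14, 3.14, 3.14].

INTERFACE

Orientations are given as a rotation vector (axis times angle).
In Python, from cell import manip, inverse_kinematics, cams, order gives the robot as it stands. Calls block until the motion is done:
- manip.move_pose(position, orientation): joint-space move of the TCP to a pose.
- manip.move_linear(position, rate=0.15, rot=None): straight line of the TCP; rot=None keeps the orientation; rate is the mean speed in m/s.
- manip.set_joints(angles): joint-space move.
- manip.set_gripper(opening, force=None): finger opening in m; force is the grip in N (None keeps the last); returns when the fingers have stopped.
- manip.dwell(seconds).
- inverse_kinematics(position, orientation): joint angles nearest the present ones, or None.
- manip.state(): the state.
- cams.capture(name): name is "scene" or "top" or "wrist"; returns a dict with "image" (420x560x3 uint8, blue, green, red), "z_map" (420x560 float32, m along the optical axis (not along the pixel's ray), 0 where there is no reading), "intrinsics" (3x3 intrinsics, pixels), "position" and "orientation" of the camera in the world; the wrist camera has in their place "T_tool_cam" (4x4, takes a point from camera to tool coordinates, whose origin is the TCP and whose axes are the tool frame's). Camera axes: x right, y down, z forward; pixel columns grow to the right and rows downward; lengths in m; the calibration is good to about 2 mm. A picture is of the moment at which its call begins: read the wrist's pose just before it.
A pose or a line that the arm cannot do raises manip.IKError and nothing moves.
- order.close_job(): hands the job in, once; it reports no verdict.
The state is a dict: "clock": time; "joint_pos": joint angles; "joint_velocities": joint speeds; "tau": joint torques, N m; "tool_pos": TCP position; "tcp_rot": TCP orientation; "contact_force": force on the tool from outside, world axes, zero at the start; "moment": the same for the moment, N m; "gripper_width": finger opening in m.
Only numpy, scipy, OpenCV 4.12 (cv2) and the standard library are available. Lean on these libraries where they do the work, as an engineer would, in place of code of your own. Each camera call takes 0.05 s, during which the arm holds its last target. There are 200 camera calls.

TASK

One of the three alike hold-down leaf springs clamped in the grey test stand has gone soft and gives about twice as far as the other two. Find it by pressing the leaves straight down on their white mid-span pads with the fingertips, holding a steady 6 N or so on the soft one for a second and never loading any leaf beyond 12 N. Then slide the red pointer along its rail until it stands in line with the soft leaf and let go, leaving the vial, the lens and the loupe where they are.

Things in the scene. Friction and masses are not known exactly. Their poses are not given: they have to be found in the camera images.
- stand: Fixed grey test stand, base plate 200 (x) x 260 (y) x 12 mm; origin at the centre of its underside. Along its far side (+x) three alike aluminium clamps (34 mm wide, tops about 53 mm above the table) each hold a steel leaf spring, 16 mm wide, 2 mm thick, that reaches 100 mm free towards -x, about 42 mm above the table, with a round white pad on top at mid-span.
- station_1 (a point): Centre of the top of the white pad (diameter 18 mm, 4 mm high) of the leaf at station 1 of 3 (60 mm apart, 1 at the +y side), unloaded: x and y true, but the real pad stands up to 4 mm higher or lower. Fixed to the stand, axes as the stand's. Leaves look alike; which is soft differs from start to start and can only be felt.
- station_2 (a point): Centre of the top of the white pad (diameter 18 mm, 4 mm high) of the leaf at station 2 of 3 (60 mm apart, 1 at the +y side), unloaded: x and y true, but the real pad stands up to 4 mm higher or lower. Fixed to the stand, axes as the stand's. At the pad a good leaf takes about 1.5 N per mm (4 mm at 6 N), the soft one about 0.7 N per mm (9 mm at 6 N).
- station_3 (a point): Centre of the top of the white pad (diameter 18 mm, 4 mm high) of the leaf at station 3 of 3 (60 mm apart, 1 at the +y side), unloaded: x and y true, but the real pad stands up to 4 mm higher or lower. Fixed to the stand, axes as the stand's. A leaf bends as if hinged 50 mm from its pad, at the clamp, and springs back.
- pointer_fin (a point): Centre of the upright red fin of the pointer: 18 (x) x 12 (y) x 30 mm high, top 15 mm above this point (56 mm above the table), foot 15 mm below on a red carriage 32 x 26 mm. Grip it across y or push it. Its rail runs along the stand's y, 80 mm to the -x side of the stand's centre, 35 mm clear of the leaf tips. In line with a leaf: at the same stand y as its pad.
- pointer (a joint): Travel of the red pointer along its rail in m: 0 at its +y end (stand y = +105 mm), growing towards the stand's -y up to 0.21. Stays where it is left; about 1.5 N of friction. Station 1 lies at 0.075, station 2 at 0.135, station 3 at 0.195. Starts parked between 0 and 0.03.
- vial_mid (a point): Centre (27 mm up) of a standing white sample vial, 25 mm diameter, 54 mm high, loose beside the +y end of the stand: leave alone.
- lens_mid (a point): Centre (21 mm up) of a standing white objective lens with a red ring, 27 mm diameter, 42 mm high, loose beside the -y end of the stand: leave alone.
- loupe_mid (a point): Centre (20.5 mm up) of a standing black loupe, 37 mm diameter, 41 mm high, loose beside the far -y corner of the stand: leave alone.

How it is judged:
On the way, in this order (a step that is already met when the one before it is completed fails the run):
1. the soft leaf is pressed on its mid-span pad with a steady 4.5 to 7.5 N for 0.5 s (contact force between the fingers and leaf_b_c0 between 4.5 and 7.5 N), for 0.5 s.
2. the red pointer stands in line with the soft leaf within 8 mm (y of leaf_b_c0 in the frame of pointer_fin between -0.008 and 0.008 m), for 0.2 s.
At the end, for the whole second after the job is handed in: The red pointer rests within 8 mm of the line of the soft leaf (along the rail), the vial, the lens and the loupe are within 15 mm of where they stood (all of step 2 and velocity of joint pointer between -0.005 and 0.005 m/s and distance of each of vial_mid, lens_mid, loupe_mid from where it was at the start of the episode below 0.015 m); the robot touches nothing.
It fails at once if a leaf is loaded beyond 12 N (contact force between any of the fingers, the arm and leaf_a_c0 above 12 N or contact force between any of the fingers, the arm and leaf_a_c1 above 12 N or contact force between any of the fingers, the arm and leaf_b_c0 above 12 N or contact force between any of the fingers, the arm and leaf_b_c1 above 12 N or contact force between any of the fingers, the arm and leaf_c_c0 above 12 N or contact force between any of the fingers, the arm and leaf_c_c1 above 12 N).
It fails at once if the vial, the lens or the loupe is shifted by more than 15 mm (distance of any of vial_mid, lens_mid, loupe_mid from where it was at the start of the episode above 0.015 m).
It also fails if it takes over 67 s, if anything falls off the work surface, if the arm or the gripper's body presses on something with over 40 N, if the wrist force passes 120 N, or if a joint passes its speed limit or range.

## Working session

There is one attempt and no reset: what is moved stays moved. The work goes in short steps, each a Python script; the robot and the scene stay as the last script left them, time stands still between calls to the robot, and variables do not carry over. Pictures are saved under pics/ and viewed, about 8 in all and at most 12, crops included, and the job is handed in when it is done.

```bash
ls; mkdir -p pics; python3 - <<'E'
from cell import manip, cams
import cv2, numpy as np
s=manip.state(); print({k:np.round(v,3) for k,v in s.items()})
for n in ("scene","top"):
    c=cams.capture(n); cv2.imwrite(f"pics/{n}0.png",c["image"]); np.savez(f"{n}0.npz",**c)
    print(n,c["intrinsics"],c["position"],c["orientation"])
E
```

```text
pics
{'clock': np.float64(0.0), 'joint_pos': array([ 1.163,  0.265,  1.605, -0.   ,  1.274, -0.037]), 'joint_velocities': array([-0.   ,  0.   ,  0.   , -0.   ,  0.001, -0.   ]), 'tau': array([ 1.0000e-03, -5.0211e+01, -3.5688e+01,  7.3000e-02,  2.9000e-02,
       -0.0000e+00]), 'tool_pos': array([0.244, 0.628, 0.213]), 'tcp_rot': array([ 0.289,  1.552, -0.293]), 'contact_force': array([ 0.256,  0.74 , -0.827]), 'moment': array([ 0.034,  0.035, -0.037]), 'gripper_width': np.float64(0.088)}
scene [[432.57061873   0.         285.80125077]
 [  0.         432.57061873 209.82735464]
 [  0.           0.           1.        ]] [ 0.02457804 -0.34299718  0.56811249] [-1.96189494  1.11732267 -0.53879351]
top [[515.24777417   0.         274.56866037]
 [  0.         515.24777417 210.87294522]
 [  0.           0.           1.        ]] [0.38693062 0.00828278 1.09214014] [-2.1034639   2.13238484 -0.21805314]
```

View pics/top0.png

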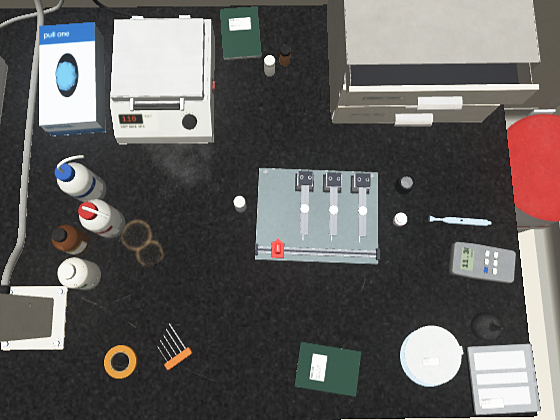

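View pics/scene0.png

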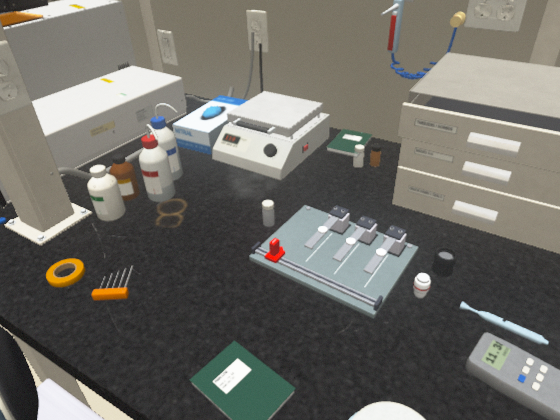

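Top view: pads at about (305,210), (334,210) and (362,210), red pointer at (278,248), vial (240,203), lens (400,218), loupe (406,184). The scene view agrees. Next I'll measure these.

```bash
cat > h.py <<'E'
import numpy as np, cv2
from scipy.spatial.transform import Rotation as R
def world(c,u,v,z=None,d=None):
    K=c["intrinsics"]; r=R.from_rotvec(c["orientation"]).as_matrix(); p=np.asarray(c["position"])
    ray=r@np.array([(u-K[0,2])/K[0,0],(v-K[1,2])/K[1,1],1.])
    return p+ray*(d if d is not None else (z-p[2])/ray[2])
def blobs(mask,amin):
    n,l,st,ce=cv2.connectedComponentsWithStats(mask.astype(np.uint8))
    return [(ce[i],st[i,4]) for i in range(1,n) if st[i,4]>=amin]
E
python3 - <<'E'
from h import *
from cell import manip, inverse_kinematics
np.set_printoptions(precision=4,suppress=True)
c=dict(np.load("top0.npz")); im=c["image"].astype(int); zm=c["z_map"]
b,g,r=im[...,0],im[...,1],im[...,2]
roi=np.zeros(b.shape,bool); roi[160:270,225:420]=1
for nm,m,z in (("white",(im.min(2)>215)&roi,.046),("red",(r>150)&(g<80)&(b<80)&roi,.05)):
    for ce,a in blobs(m,6):
        d=zm[int(round(ce[1])),int(round(ce[0]))]
        print(nm,ce,a,"plane",world(c,*ce,z=z),"depth",world(c,*ce,d=d))
# stand plate: by depth, height map
v,u=np.nonzero(roi&(zm>0)); P=np.array([world(c,x,y,d=zm[y,x]) for x,y in zip(u,v)])
pl=(P[:,2]>.007)&(P[:,2]<.07)&(u>248)&(u<388)
rect=cv2.minAreaRect(P[pl][:,:2].astype(np.float32)); print("rect",rect)
print(cv2.boxPoints(rect))
for (uu,vv) in ((240,203),(400,218),(406,184)): print(world(c,uu,vv,d=zm[vv,uu]))
for x in (430,): print("cabinet",[world(c,x,y,d=zm[y,x]) for y in (60,100,118)])
for p in ([.30,.05,.06],[.30,-.03,.06],[.38,.05,.06],[.38,-.12,.06]):
  for t in (0,15,30):
    # tool x down, jaws along y
    M=R.from_euler('y',-np.deg2rad(t))*R.from_matrix(np.array([[0,0,1],[0,1,0],[-1,0,0]]))
    M2=R.from_euler('y',np.deg2rad(t))*R.from_matrix(np.array([[0,0,1],[0,1,0],[-1,0,0]]))
    print(p,t,[inverse_kinematics(p,q.as_rotvec()) is not None for q in (M,M2)])
E
```

```text
white [326. 179.] 13 plane [ 0.6664 -0.107   0.046 ] depth [ 0.668  -0.1077  0.0398]
white [354.  180.5] 12 plane [ 0.6624 -0.1657  0.046 ] depth [ 0.6622 -0.1655  0.0467]
white [297.  180.5] 8 plane [ 0.6639 -0.0461  0.046 ] depth [ 0.6654 -0.0463  0.0406]
white [308.  188.5] 6 plane [ 0.6464 -0.0687  0.046 ] depth [ 0.6462 -0.0686  0.0467]
white [239.0208 201.1771] 96 plane [0.6211 0.0755 0.046 ] depth [0.6193 0.075  0.0542]
white [304.2462 208.    ] 65 plane [ 0.6048 -0.0598  0.046 ] depth [ 0.6047 -0.0597  0.0464]
white [333.2537 209.3433] 67 plane [ 0.6012 -0.1199  0.046 ] depth [ 0.6005 -0.1195  0.0492]
white [362.3284 210.2687] 67 plane [ 0.5984 -0.1801  0.046 ] depth [ 0.5972 -0.179   0.052 ]
white [400.6581 218.4359] 117 plane [ 0.5801 -0.2585  0.046 ] depth [ 0.5809 -0.2596  0.0417]
white [359.  238.5] 6 plane [ 0.5394 -0.1704  0.046 ] depth [ 0.5442 -0.176   0.0132]
white [261.  246.5] 6 plane [0.5257 0.0306 0.046 ] depth [0.5298 0.0313 0.0147]
white [287.  247.5] 6 plane [ 0.5229 -0.0224  0.046 ] depth [ 0.526  -0.0231  0.0219]
white [313.  248.5] 6 plane [ 0.5201 -0.0755
[... 918 characters left out ...]
58935547)
[[ 0.4915 -0.2138]
 [ 0.6923 -0.2239]
 [ 0.7054  0.0355]
 [ 0.5046  0.0456]]
[0.616  0.0731 0.0514]
[ 0.582  -0.2585  0.0409]
[ 0.6568 -0.278   0.0326]
cabinet [array([ 0.822 , -0.2729,  0.261 ]), array([ 0.7624, -0.2789,  0.2261]), array([ 0.7944, -0.3316,  0.0581])]
[0.3, 0.05, 0.06] 0 [True, True]
[0.3, 0.05, 0.06] 15 [False, True]
[0.3, 0.05, 0.06] 30 [False, True]
[0.3, -0.03, 0.06] 0 [True, True]
[0.3, -0.03, 0.06] 15 [False, True]
[0.3, -0.03, 0.06] 30 [False, True]
[0.38, 0.05, 0.06] 0 [True, True]
[0.38, 0.05, 0.06] 15 [True, True]
[0.38, 0.05, 0.06] 30 [False, True]
[0.38, -0.12, 0.06] 0 [True, True]
[0.38, -0.12, 0.06] 15 [True, True]
[0.38, -0.12, 0.06] 30 [False, True]
```

```bash
python3 - <<'E'
from h import *
np.set_printoptions(precision=3,suppress=True)
Q=[]
for n in ("top","scene"):
    c=dict(np.load(n+"0.npz")); zm=c["z_map"]; v,u=np.nonzero(zm>0); K=c["intrinsics"]
    rr=np.stack([(u-K[0,2])/K[0,0],(v-K[1,2])/K[1,1],np.ones(len(u))],1)*zm[v,u][:,None]
    P=rr@R.from_rotvec(c["orientation"]).as_matrix().T+c["position"]; Q.append(P)
    for uv in ([(30,315),(5,320),(60,292),(64,346),(15,290)] if n=="top" else [(50,220),(30,150),(20,80),(5,60),(20,8),(60,60),(60,130)]): print(n,uv,world(c,*uv,d=zm[uv[1],uv[0]]))
P=np.vstack(Q)
print("max height (cm) grid: rows x, cols y from 0.85 down to -0.15")
ys=np.arange(.85,-.2,-.05)
print("      "+" ".join(f"{y:4.2f}"[-4:] for y in ys))
for x in np.arange(-.2,.85,.05):
    row=[]
    for y in ys:
        m=(abs(P[:,0]-x)<.025)&(abs(P[:,1]-y)<.025)
        row.append(f"{P[m,2].max()*100:4.0f}" if m.sum()>3 else "   .")
    print(f"{x:5.2f} "+" ".join(row))
E
```

```text
top (30, 315) [0.394 0.459 0.114]
top (5, 320) [0.386 0.461 0.202]
top (60, 292) [0.441 0.449 0.011]
top (64, 346) [ 0.332  0.438 -0.002]
top (15, 290) [0.447 0.544 0.007]
scene (50, 220) [0.375 0.463 0.026]
scene (30, 150) [0.392 0.462 0.183]
scene (20, 80) [0.42  0.454 0.312]
scene (5, 60) [0.408 0.454 0.35 ]
scene (20, 8) [0.849 1.151 0.292]
scene (60, 60) [0.82  0.977 0.162]
scene (60, 130) [0.546 0.615 0.124]
max height (cm) grid: rows x, cols y from 0.85 down to -0.15
      0.85 0.80 0.75 0.70 0.65 0.60 0.55 0.50 0.45 0.40 0.35 0.30 0.25 0.20 0.15 0.10 0.05 0.00 0.05 0.10 0.15
-0.20    .    .    .    .    .    .    .    .    .    .    .    .    .    .    .    .    .    .    .    .    .
-0.15    .    .    .    .    .    .    .    .    .    .    .    .    .    .    .    .    .    .    .    .    .
-0.10    .    .    .    .    .    .    .    .    .    .    .    .    .    .    .    .    .    .    .    .    .
-0.05    .    .    .    .    .    .    .    .    .    .    .    .    .    .    .    .    .    .    .    .    .
-0.00    .    .    .    .    .    .    .    .    .    .    .    . 
[... 1120 characters left out ...]
   1    1    3    6    2    2    2
 0.55    .    .   13   13   13   13    4    0   11   11   19   18    1    0    1    0    3    6    5    5    5
 0.60   13   13   13   13   13   13    2    1    1   11   19   18    0    0    1    6    6    2    5    5    5
 0.65   13   13   13   13   13   13    2    1   12   19   19    1    1    1    1    6    6    2    6    6    6
 0.70   13   13   13   13   13   13    2    1    0   19   19    1    1    1    1    1    2    2    6    5    6
 0.75   13   13   13   13   13   13    2    1    1    0    5    5    5    7    7    1    0    1    0    1   26
 0.80   13   13   13   13   13   13    2    7    7    7   12   12   12   12   12    1    1    1    1   26   27
```

A tall pillar (x 0.35–0.45, y about 0.46–0.56) stands between the start pose and the stand. I'll retract inside it, swing past, then extend to the pads.

```bash
cat >> h.py <<'E'
yaw=-0.0515
SX=np.array([np.cos(yaw),np.sin(yaw)]); SY=np.array([-np.sin(yaw),np.cos(yaw)])
C=np.array([.5984,-.0892])
PAD={1:np.array([.6048,-.0598]),2:np.array([.6012,-.1199]),3:np.array([.5982,-.1797])}
# tool x down, tool y along stand +y
ROT=(R.from_euler('z',yaw)*R.from_matrix(np.array([[0,0,1],[0,1,0],[-1,0,0.]]))).as_rotvec()
E
python3 - <<'E'
from h import *
from cell import manip, inverse_kinematics
np.set_printoptions(precision=3,suppress=True)
s=manip.state(); M=R.from_rotvec(s["tcp_rot"]).as_matrix(); print("tool axes",M.T)
p=s["tool_pos"]; a=np.arctan2(p[1],p[0])
manip.move_linear([.39*np.cos(a),.39*np.sin(a),.25],rate=.25)
s=manip.state(); print(s["clock"],s["tool_pos"],s["joint_pos"],s["contact_force"])
q=np.array(s["joint_pos"]); q[0]=-.1; manip.set_joints(q)
s=manip.state(); print(s["clock"],s["tool_pos"],s["contact_force"])
manip.set_gripper(0,20)
manip.move_pose([*PAD[1],.15],ROT)
manip.move_linear([*PAD[1],.070],rate=.15)
s=manip.state(); print(s["clock"],s["tool_pos"],s["joint_pos"],s["contact_force"],s["gripper_width"])
for i in range(6): manip.dwell(.02); print(manip.state()["contact_force"],manip.state()["tool_pos"])
E
```

```text
tool axes [[-0.001 -0.002 -1.   ]
 [ 0.362  0.932 -0.002]
 [ 0.932 -0.362 -0.   ]]
1.4 [0.142 0.364 0.25 ] [ 1.136 -0.324  2.111  0.     1.354 -0.064] [0.485 0.653 0.558]
3.0583 [ 0.39  -0.014  0.25 ] [ 0.217  0.303 -0.298]
6.4583 [ 0.605 -0.06   0.071] [-0.14   0.265  1.884  0.     0.991 -1.659] [-0.498 -0.305  1.063] 0.00030414024146544784
[ 0.076 -0.125  0.369] [ 0.606 -0.06   0.071]
[-0.038  0.218  0.538] [ 0.606 -0.06   0.071]
[1.082 0.236 0.556] [ 0.606 -0.06   0.071]
[ 0.415 -0.151 -0.667] [ 0.606 -0.06   0.072]
[0.641 0.437 0.051] [ 0.606 -0.06   0.072]
[-0.048 -0.729 -0.316] [ 0.606 -0.06   0.072]
```

```bash
cat >> h.py <<'E'
def read(manip,n=8):
    F=[];Z=[]
    for _ in range(n):
        manip.dwell(.02); s=manip.state(); F.append(s["contact_force"]); Z.append(s["tool_pos"][2])
    return np.mean(F,0),np.mean(Z)
def press(manip,k,zs=.058,step=.001,fmax=4.5):
    """step down on pad k until fmax; returns tare, commanded z, slope N/mm"""
    xy=PAD[k]; t,_=read(manip,15); z=zs; L=[]
    manip.move_linear([*xy,z],rate=.05)
    while z>.026:
        f,zm=read(manip,7); f=f-t; L.append((z*1e3,zm*1e3,f[2])); 
        if f[2]>fmax: break
        z-=step; manip.move_linear([*xy,z],rate=.02)
    L=np.array(L); m=L[:,2]>1.2
    sl=[-np.polyfit(L[m,i],L[m,2],1)[0] if m.sum()>1 else np.nan for i in (0,1)]
    print("pad",k,"tare",t,"slope cmd/meas",sl,"t",manip.state()["clock"]); print(L[-12:])
    return t,z,sl
E
python3 - <<'E'
from h import *
from cell import manip
np.set_printoptions(precision=2,suppress=True)
t,z,sl=press(manip,1)
np.save("last.npy",[z,t[2]])
E
```

```text
pad 1 tare [-0.15  0.14 -0.15] slope cmd/meas [nan, nan] t 18.9333
[[38.   37.95  0.4 ]
 [37.   36.94  0.27]
 [36.   35.94  0.24]
 [35.   34.94  0.08]
 [34.   33.95 -0.14]
 [33.   32.94  0.19]
 [32.   31.95  0.63]
 [31.   30.95  0.2 ]
 [30.   29.94  0.39]
 [29.   28.95  0.12]
 [28.   27.96  0.3 ]
 [27.   26.95  0.03]]
```

No contact down to 27 mm, so I need to look before doing anything else.

```bash
python3 - <<'E'
from h import *
from cell import manip,cams
s=manip.state(); print(s["tool_pos"],s["tcp_rot"],s["contact_force"],s["gripper_width"])
a=cams.capture("scene"); t=cams.capture("top"); w=cams.capture("wrist")
np.savez("w1.npz",**w); np.savez("s1.npz",**a); np.savez("t1.npz",**t)
f=lambda im,u0,u1,v0,v1:cv2.resize(im[v0:v1,u0:u1],(400,300),interpolation=cv2.INTER_CUBIC)
cv2.imwrite("pics/c1.png",np.vstack([np.hstack([f(a["image"],240,440,170,320),f(t["image"],225,425,140,290)]),np.hstack([f(w["image"],0,560,0,420),f(dict(np.load("scene0.npz"))["image"],240,440,170,320)])]))
E
```

```text
[ 0.6047969  -0.05981122  0.02594401] [ 0.04041309  1.57041616 -0.04042253] [-0.77560511  0.06437964  0.06432111] 0.00023978640523758294
```

View pics/c1.png

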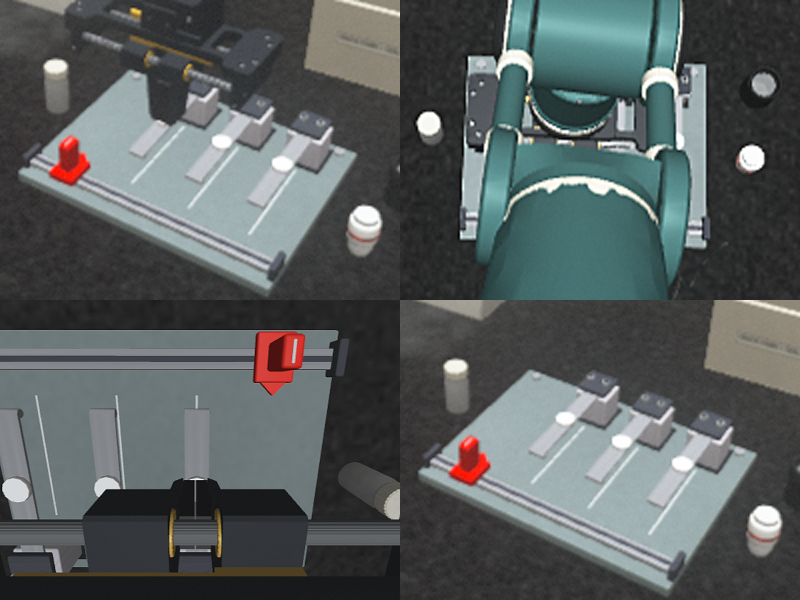

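Scene and wrist views: the fingertips (crop about (168,122)) appear right over leaf 1's pad. I'll check leaf heights in the depth maps to see whether leaf 1 is bent.

```bash
python3 - <<'E'
from h import *
np.set_printoptions(precision=4,suppress=True)
w=dict(np.load("w1.npz")); K=w["intrinsics"]; T=w["T_tool_cam"]; M=R.from_rotvec([0.04041309,1.57041616,-0.04042253]).as_matrix()
p=np.array([.6048,-.0598,.02594])
def ww(uc,vc):  # crop coords -> full
    u,v=uc*560/400,(vc-300)*420/300; d=np.median(w["z_map"][int(v)-1:int(v)+2,int(u)-1:int(u)+2])
    q=T@np.array([(u-K[0,2])/K[0,0]*d,(v-K[1,2])/K[1,1]*d,d,1]); return p+M@q[:3]
for n,uv in dict(leaf1tip=(197,415),leaf1mid=(197,440),leaf1near=(197,470),leaf2tip=(103,415),leaf2=(106,460),pad2=(107,488),leaf3tip=(9,415),pad3=(15,490),plate=(150,420),plate2=(250,440),fintop=(296,340)).items(): print(n,ww(*uv))
def prof(f,k):
    c=dict(np.load(f)); zm=c["z_map"]; K=c["intrinsics"]; v,u=np.nonzero(zm>0)
    rr=np.stack([(u-K[0,2])/K[0,0],(v-K[1,2])/K[1,1],np.ones(len(u))],1)*zm[v,u][:,None]
    P=rr@R.from_rotvec(c["orientation"]).as_matrix().T+c["position"]
    d=P[:,:2]-PAD[k]; sx,sy=d@SX,d@SY
    return [(x,np.round(np.median(P[m,2]),4)) for x in np.arange(-50,60,10) for m in [(abs(sx-x/1e3)<.005)&(abs(sy)<.007)] if m.sum()>2]
for k in (1,2,3):
    for f in ("scene0.npz","s1.npz"): print(k,f,*[f"{x}:{z*1e3:.0f}" for x,z in prof(f,k)])
c=dict(np.load("s1.npz")); 
for u in (315,320,325,330):
    print(u,[np.round(world(c,u,v,d=c["z_map"][v,u])*1e3).astype(int).tolist() for v in (215,222,227,230,233)])
E
```

```text
leaf1tip [ 0.5551 -0.0557  0.0458]
leaf1mid [ 0.5712 -0.0565  0.0455]
leaf1near [ 0.5915 -0.0575  0.046 ]
leaf2tip [ 0.5523 -0.1151  0.0442]
leaf2 [ 0.5818 -0.1174  0.045 ]
pad2 [ 0.6001 -0.1181  0.0489]
leaf3tip [ 0.5491 -0.173   0.0461]
pad3 [ 0.598  -0.1788  0.05  ]
plate [ 0.5611 -0.0919  0.0125]
plate2 [ 0.5807 -0.015   0.0127]
fintop [ 0.5166 -0.001   0.0572]
1 scene0.npz -50:43 -40:14 -30:45 -20:14 -10:46 0:47 10:14 20:30 30:45 40:14 50:31
1 s1.npz -50:43 -40:347 -30:298 -20:168 -10:65 0:14 10:13 20:12 30:14 40:14 50:30
2 scene0.npz -50:41 -40:42 -30:42 -20:29 -10:44 0:46 10:14 20:14 30:14 40:29 50:32
2 s1.npz -50:45 -40:392 -30:388 -20:380 -10:389 0:388 10:390 20:158 30:46 40:44 50:31
3 scene0.npz -50:44 -40:15 -30:14 -20:15 -10:46 0:49 10:14 20:30 30:30 40:45 50:34
3 s1.npz -50:44 -40:14 -30:46 -20:29 -10:47 0:48 10:13 20:46 30:14 40:29 50:33
315 [[595, -47, 85], [596, -46, 67], [596, -47, 56], [632, -28, 15], [590, -50, 47]]
320 [[599, -55, 86], [599, -56, 69], [597, -57, 59], [597, -57, 52], [594, -59, 47]]
325 [[596, -67, 91], [595, -68, 77], [595, -68, 65], [595, -69, 58], [637, -49, 13]]
330 [[599, -76, 93], [604, -74, 73], [607, -73, 59], [651, -53, 12], [642, -57, 12]]
```

```bash
python3 - <<'E'
from h import *
np.set_printoptions(precision=1,suppress=True)
w=dict(np.load("w1.npz")); K=w["intrinsics"]; T=w["T_tool_cam"]; print(T)
for u in (255,262,270,276,284,292,300):
    print(u)
    for v in range(240,300,5):
        d=w["z_map"][v,u]; q=T@np.array([(u-K[0,2])/K[0,0]*d,(v-K[1,2])/K[1,1]*d,d,1]); print("  ",v,q[:3]*1e3,end="")
    print()
im=w["image"][200:380,180:380]; cv2.imwrite("pics/w1c.png",cv2.resize(np.clip(im.astype(float)*1.8,0,255).astype(np.uint8),(660,594),interpolation=cv2.INTER_CUBIC))
E
```

```text
[[-0.  -0.3  1.  -0.2]
 [ 1.   0.   0.   0. ]
 [-0.   1.   0.3 -0.1]
 [ 0.   0.   0.   1. ]]
255
   240 [ 13.4 -10.2  -0.1]   245 [ 14.1 -10.3   3.3]   250 [-26.9  -8.  -10. ]   255 [-32.4  -7.7  -9.8]   260 [-32.3  -7.7  -7.4]   265 [-38.4  -7.4  -7.8]   270 [-43.6  -7.1  -7.9]   275 [-49.6  -6.8  -8.5]   280 [-53.3  -6.6  -8.3]   285 [-58.5  -6.4  -8.9]   290 [-60.5  -6.3  -7.9]   295 [-65.4  -6.   -8.6]
262
   240 [-19.5  -5.  -12.2]   245 [-20.7  -5.  -10.1]   250 [-20.   -5.   -7.3]   255 [-30.1  -4.7  -8.9]   260 [-34.1  -4.6  -8.2]   265 [-40.6  -4.3  -8.8]   270 [-43.6  -4.3  -7.9]   275 [-48.9  -4.1  -8.2]   280 [-53.4  -4.   -8.3]   285 [-57.7  -3.8  -8.5]   290 [-60.9  -3.7  -8.1]   295 [-64.7  -3.6  -8.3]
270
   240 [-20.4  -1.1 -12.5]   245 [-20.5  -1.1 -10. ]   250 [-23.5  -1.1  -8.7]   255 [-29.4  -1.1  -8.6]   260 [-33.   -1.   -7.8]   265 [-38.9  -1.   -8. ]   270 [-44.6  -1.   -8.4]   275 [-47.5  -0.9  -7.6]   280 [-47.7  -0.9  -5.4]   285 [-47.5  -0.9  -3.1]   290 [-47.5  -0.9  -0.9]   295 [-64.1  -0.8  -7.9]
276
   240 [-19.3   1.7 -12.1]   245 [-19.9   1.7  -9.8]
[... 496 characters left out ...]
. ]   285 [-57.1   4.4  -8.2]   290 [-60.3   4.3  -7.8]   295 [-64.5   4.1  -8.1]
292
   240 [12.5 11.3 -0.4]   245 [14.3 11.5  3.4]   250 [-25.5   9.1  -9.5]   255 [-32.2   8.7  -9.8]   260 [-37.    8.5  -9.5]   265 [-43.3   8.1 -10. ]   270 [-44.4   8.1  -8.3]   275 [-49.7   7.8  -8.6]   280 [-52.3   7.6  -7.8]   285 [-58.7   7.3  -9. ]   290 [-60.7   7.2  -8.1]   295 [-64.7   6.9  -8.3]
300
   240 [13.2 16.  -0.2]   245 [14.  16.2  3.2]   250 [12.7 16.1  5.8]   255 [-31.7  12.3  -9.6]   260 [-37.5  11.8  -9.7]   265 [-42.3  11.5  -9.6]   270 [-47.7  11.   -9.8]   275 [-52.3  10.7  -9.9]   280 [-56.8  10.3 -10. ]   285 [-60.2  10.1  -9.8]   290 [-64.8   9.7 -10.3]   295 [-68.1   9.5 -10.1]
```

View pics/w1c.png

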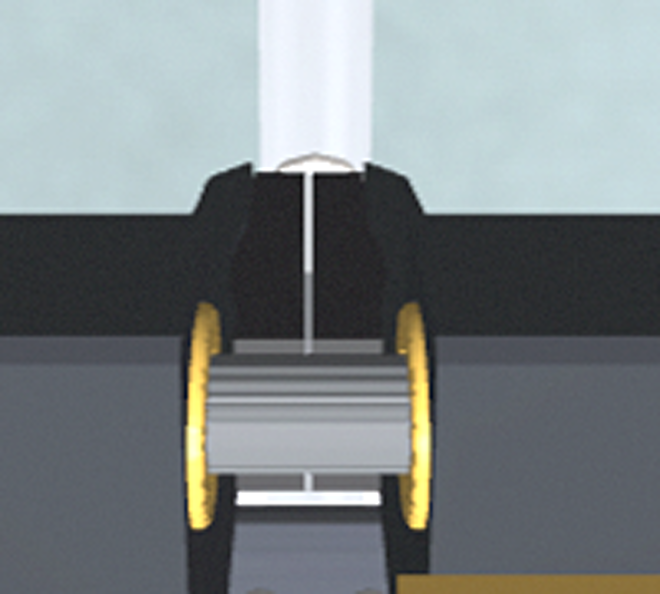

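```bash
python3 - <<'E'
from h import *
for f in ("s1.npz","scene0.npz"):
    c=dict(np.load(f)); print(f,"z mm; rows v, cols u 308..336")
    for v in range(216,250,2):
        print(v,*[f"{world(c,u,v,d=c['z_map'][v,u])[2]*1e3:4.0f}" for u in range(308,338,2)], "  x:",*[f"{world(c,u,v,d=c['z_map'][v,u])[0]*1e3:4.0f}" for u in range(316,328,4)])
c=dict(np.load("s1.npz")); a=c["image"][195:260,285:365]
cv2.imwrite("pics/s1c.png",cv2.resize(np.clip(a.astype(float)*1.5,0,255).astype(np.uint8),(720,585),interpolation=cv2.INTER_CUBIC))
E
```

```text
s1.npz z mm; rows v, cols u 308..336
216   14   12   13   81   82   83   84   87   86   90   93   91   84   48   49   x:  596  597  599
218   13   11   13   76   76   79   81   83   83   86   87   84   79   48   46   x:  598  596  597
220   13   12   14   71   74   73   74   78   79   82   84   78   72   47   46   x:  595  599  597
222   13   14   13   66   69   68   69   71   73   77   78   73   68   47   33   x:  596  599  598
224   13   12   11   62   65   65   66   67   69   72   72   65   60   27   29   x:  595  597  597
226   13   12   13   57   59   59   60   64   65   68   66   61   20   24   25   x:  596  598  596
228   13   14   13   13   54   54   55   57   62   64   60   15   15   18   19   x:  596  599  594
230   13   14   14   14   16  568   52   53   56   58   14   12   15   13   17   x:  633  597  596
232   12   12   13   13   47   46   46   50   51   13   13   14   13   12   12   x:  594  598  596
234   12   13   12   46   45   45   47   47   12   14   13   14   12   12   11   x:  590  592  634
236   13   13   45   45   47   45   47   11   12   14   13   13   14   14
[... 1643 characters left out ...]
91  632
236   14   13   46   46   46   46   46   13   12   13   12   11   12   13   13   x:  584  588  628
238   12   47   47   46   46   48   12   14   15   14   12   14   14   14   13   x:  578  619  620
240   48   45   46   47   48   45   13   12   14   13   12   14   12   13   12   x:  571  612  615
242   46   47   46   46   45   14   13   13   14   14   13   13   15   13   11   x:  570  607  610
244   46   46   44   46   12   12   13   14   15   15   14   12   13   13   13   x:  598  602  604
246   44   47   45   10   13   14   14   14   13   14   12   13   14   13   12   x:  592  595  600
248   13   42   13   12   13   12   12   14   15   13   13   12   12   12   13   x:  588  592  593
```

View pics/s1c.png

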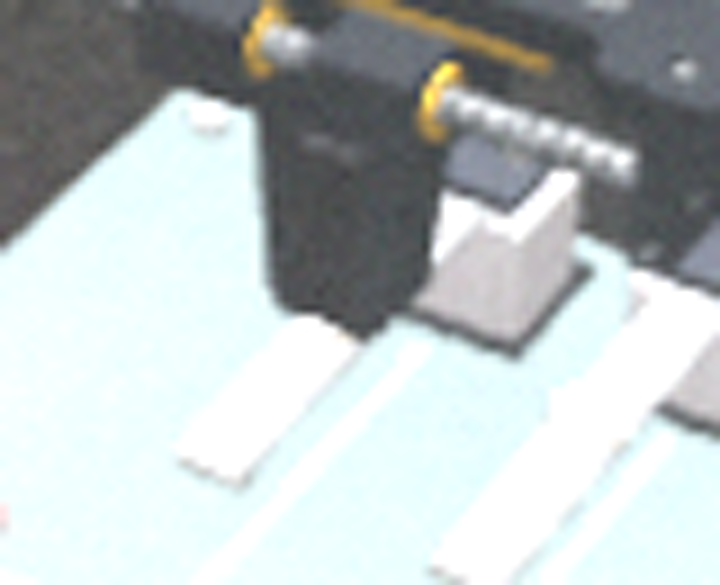

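The depth maps show leaf 1 unbent and the fingers ending at z≈50 mm, although the reported TCP is at 26 mm. I'll lift a little and measure where the tips really end in the tool frame.

```bash
python3 - <<'E'
from h import *
from cell import manip,cams
manip.move_linear([*PAD[1],.056],rate=.1)
s=manip.state(); w=cams.capture("wrist"); a=cams.capture("scene"); np.savez("w2.npz",**w); np.savez("s2.npz",**a)
print(s["clock"],s["tool_pos"])
K=w["intrinsics"]; T=w["T_tool_cam"]
for u in (262,270,284,290):
    print(u,[[int(x) for x in np.round((T@np.array([(u-K[0,2])/K[0,0]*d,(v-K[1,2])/K[1,1]*d,d,1]))[[0,2]]*1e3)] for v in range(200,270,4) for d in [w["z_map"][v,u]]])
M=R.from_rotvec(s["tcp_rot"]).as_matrix()
for v in range(206,240,2):
    print(v,*[f"{world(a,u,v,d=a['z_map'][v,u])[2]*1e3:4.0f}" for u in range(308,338,2)])
i1=cv2.resize(w["image"][150:300,180:380],(400,300)); i2=cv2.resize(a["image"][190:265,275:375],(400,300),interpolation=cv2.INTER_CUBIC)
cv2.imwrite("pics/c2.png",np.clip(np.hstack([i1,i2])*1.4,0,255).astype(np.uint8))
E
```

```text
19.5333 [ 0.60552626 -0.05989859  0.05696627]
262 [[11, -25], [12, -22], [11, -20], [11, -18], [11, -15], [10, -13], [12, -10], [11, -8], [8, -7], [6, -5], [7, -2], [7, 0], [7, 2], [-25, -8], [-29, -8], [-34, -8], [-39, -9], [-44, -9]]
270 [[11, -24], [11, -22], [10, -20], [11, -18], [9, -16], [10, -13], [11, -11], [8, -9], [7, -7], [6, -5], [6, -3], [6, 0], [7, 2], [-26, -9], [-29, -8], [-34, -8], [-38, -8], [-42, -8]]
284 [[11, -25], [11, -22], [11, -20], [11, -18], [11, -15], [11, -13], [10, -11], [11, -8], [8, -7], [6, -5], [6, -3], [7, 0], [7, 2], [-25, -8], [-30, -8], [-34, -8], [-38, -8], [-42, -8]]
290 [[44, -17], [45, -14], [44, -11], [44, -8], [44, -6], [44, -3], [44, 0], [44, 2], [44, 5], [44, 8], [7, -2], [44, 14], [45, 17], [-29, -10], [-32, -9], [-34, -8], [-39, -8], [-43, -8]]
206   16    0    1  102  104  106  107  106  110  114  115  112  107   -0   52
208   17   13   12   99  101  100  103  106  106  108  108  106  101   58   56
210   14   14   13   94   96   96   99   99  101  106  106  102   95   53   51
212   14   14   13   14   91   90   93   96   97  100  101  
[... 345 characters left out ...]
 13   13   11   14   10   12   11   14   47   47   48   48   47   33
224   12   13   11   13   12   12   13   11   48   45   46   47   48   29   31
226   12   11   12   14   15   12   50   50   52   47   47   46   21   23   23
228   13   14   14   13   12   51   52  568   50   51   47   14   15   18   19
230   15   14   12   13   12   51   50   51   50   50   13   13   13   14   15
232   12   13   13   13   46   46   47   49   46   15   14   12   12   12   13
234   14   13   14   45   48   47   46   47   13   13   11   13   14   14   11
236   12   13   47   46   45   46   48   14   12   12   13   12   14   13   13
238   13   46   46   44   46   44   15   14   13   13   12   14   12   11   13
```

View pics/c2.png

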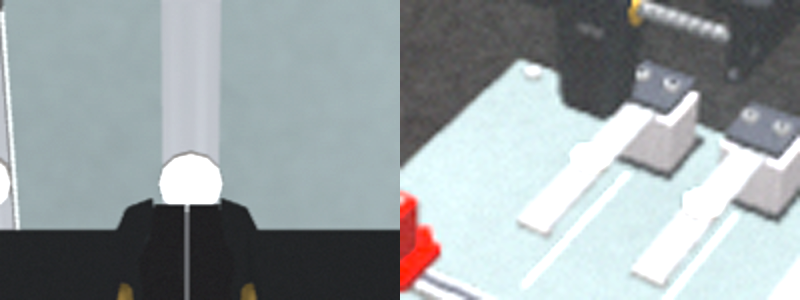

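Measured: the shut tips end 24 mm behind the reported TCP, at tool x ≈ −24 mm, and the scene depth gives the same (tip at z≈81 mm with TCP at 57 mm). The earlier press therefore stopped just above the pad. I'll apply this offset and press again.

```bash
sed -i 's/while z>.026/while z>.010/; s/read(manip,7)/read(manip,6)/' h.py; python3 - <<'E'
from h import *
from cell import manip
np.set_printoptions(precision=2,suppress=True)
for k,zs in ((1,.028),(2,.030),(3,.030)):
    if k>1: manip.move_linear([*PAD[k],.045],rate=.12)
    t,z,sl=press(manip,k,zs)
    if sl[0]<1.1:
        for it in range(3):
            f=read(manip,12)[0][2]-t[2]; print("hold f",f,"z",z)
            if abs(f-6)<.5: break
            z-=np.clip((6-f)/sl[0],-3,3)/1e3; manip.move_linear([*PAD[k],z],rate=.02)
        F=[]
        for _ in range(24): manip.dwell(.05); F.append(manip.state()["contact_force"][2]-t[2])
        print("SOFT",k,"hold mean",np.mean(F),"std",np.std(F),"z",z); 
        manip.move_linear([*PAD[k],.045],rate=.08); print(read(manip,10)[0]-t, manip.state()["clock"]); break
    manip.move_linear([*PAD[k],.045],rate=.1)
    if np.isnan(sl[0]): print("no contact"); break
E
```

```text
pad 1 tare [-0.22 -0.   -0.22] slope cmd/meas [np.float64(0.790158531333885), np.float64(0.787137543784245)] t 23.4917
[[28.   28.19  0.65]
 [27.   27.18  0.28]
 [26.   25.97  0.65]
 [25.   25.08  0.84]
 [24.   24.09  1.71]
 [23.   23.07  2.6 ]
 [22.   22.06  3.03]
 [21.   21.07  3.9 ]
 [20.   20.08  5.01]]
hold f 4.872056710100866 z 0.019999999999999993
hold f 5.769585881461276 z 0.01857251014173696
SOFT 1 hold mean 5.527317452507897 std 0.5124544062237051 z 0.01857251014173696
[-0.08  0.18  0.16] 25.9917
```

Leaf 1 gives 0.79 N/mm, which fits the soft one. I'll press leaf 2 for comparison, then hold leaf 1 once more nearer mid-band, since time allows.

```bash
python3 - <<'E'
from h import *
from cell import manip
np.set_printoptions(precision=2,suppress=True)
manip.move_linear([*PAD[2],.045],rate=.12)
press(manip,2,.030)
manip.move_linear([*PAD[2],.045],rate=.1)
manip.move_linear([*PAD[1],.045],rate=.12)
t,_=read(manip,15)
manip.move_linear([*PAD[1],.0178],rate=.02)
F=np.array([read(manip,5)[0][2]-t[2] for _ in range(10)]); print("hold",F,F.mean(),manip.state()["clock"])
manip.move_linear([*PAD[1],.060],rate=.1)
print(read(manip,8)[0]-t,manip.state()["clock"])
E
```

```text
pad 2 tare [ 0.07 -0.17  0.06] slope cmd/meas [np.float64(1.6680616801964712), np.float64(1.6855398541457196)] t 30.5917
[[30.   29.66  0.05]
 [29.   29.15  0.1 ]
 [28.   27.96  0.04]
 [27.   26.94  0.05]
 [26.   25.95  0.07]
 [25.   24.94  0.08]
 [24.   24.15  0.81]
 [23.   23.19  1.94]
 [22.   22.19  3.7 ]
 [21.   21.22  5.27]]
hold [5.3  5.69 5.75 5.86 5.8  5.45 5.67 5.72 5.67 5.71] 5.661611282035297 34.225
[-0.24 -0.25 -0.02] 34.9333
```

Leaf 2 gives 1.67 N/mm against 0.79 N/mm for leaf 1, so leaf 1 is the soft one. It held 5.7 N steadily. Now the pointer: grip the fin and slide it in line with pad 1.

```bash
python3 - <<'E'
from h import *
from cell import manip,cams
np.set_printoptions(precision=4,suppress=True)
rail=lambda y: C+SX*-.081+SY*y
y1=(PAD[1]-C)@SY; print("target stand y",y1)
f=rail(.081); g=rail(y1)
manip.move_linear([*f,.085],rate=.2); manip.set_gripper(.05,10)
manip.move_linear([*f,.016],rate=.1)
s=manip.state(); print(s["clock"],s["tool_pos"],s["contact_force"])
manip.set_gripper(0,10); s=manip.state(); print("width",s["gripper_width"],s["contact_force"],s["clock"])
if .008<s["gripper_width"]<.016:
    manip.move_linear([*g,.016],rate=.05); manip.dwell(.4); s=manip.state(); print("slid",s["tool_pos"],g,s["contact_force"],s["gripper_width"])
    manip.set_gripper(.04)
    manip.move_linear([*g,.09],rate=.12)
s=manip.state(); w=cams.capture("wrist"); np.savez("w3.npz",**w,tp=s["tool_pos"],tr=s["tcp_rot"]); print(s["clock"],s["tool_pos"])
cv2.imwrite("pics/w3.png",w["image"])
a=cams.capture("scene"); np.savez("s3.npz",**a)
cv2.imwrite("pics/s3.png",a["image"])
E
```

```text
target stand y 0.029690474863801716
37.2917 [ 0.5222 -0.0042  0.0164] [0.1816 0.0113 0.4608]
width 0.011995515097400374 [-0.2235  1.6678  2.1905] 37.95
slid [ 0.5191 -0.0567  0.0162] [ 0.519  -0.0554] [-1.7601 -0.1644  4.1684] 0.011947322996982292
40.875 [ 0.5185 -0.0553  0.0895]
```

View pics/w3.png

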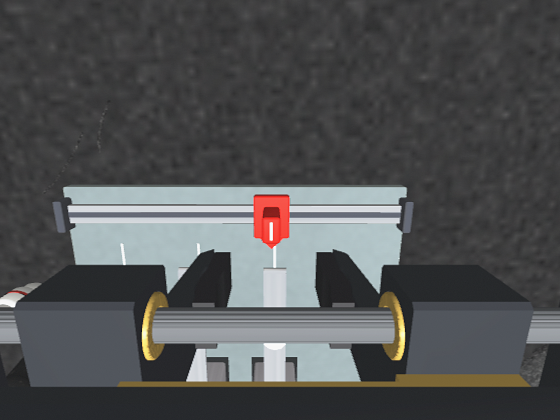

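Wrist view: the fin is at about (271,225), with the line and leaf 1 at about (275,255). So it looks aligned to a couple of mm. Checking by numbers.

```bash
python3 - <<'E'
from h import *
np.set_printoptions(precision=4,suppress=True)
w=dict(np.load("w3.npz")); K=w["intrinsics"]; T=w["T_tool_cam"]; M=R.from_rotvec(w["tr"]).as_matrix()
im=w["image"].astype(int); zm=w["z_map"]
v,u=np.nonzero(zm>0); d=zm[v,u]
q=np.stack([(u-K[0,2])/K[0,0]*d,(v-K[1,2])/K[1,1]*d,d,np.ones(len(u))])
P=w["tp"]+((T@q)[:3].T@M.T); S=np.c_[(P[:,:2]-C)@SX,(P[:,:2]-C)@SY,P[:,2]]
c=im[v,u]; red=(c[:,2]>120)&(c[:,1]<90)&(v<260)&(u>200)&(u<340)
for n,m in (("carriage",red&(S[:,2]<.032)),("fin",red&(S[:,2]>.04)),("leaf1 free part",(u>250)&(u<300)&(v>265)&(v<300)&(S[:,2]>.038)&(S[:,2]<.05)&(c.min(1)>100))):
    print(n,m.sum(),"stand x/y range",np.percentile(S[m,0],[2,98]),np.percentile(S[m,1],[3,97]),"mid y",np.percentile(S[m,1],[3,97]).mean(),"z",np.median(S[m,2]))
a=dict(np.load("s3.npz")); b=dict(np.load("scene0.npz"))
for n,(u0,u1,v0,v1) in dict(vial=(258,280,196,230),lens=(408,436,268,300),loupe=(432,458,245,278)).items():
    print(n,"mean abs diff",np.abs(a["image"][v0:v1,u0:u1].astype(int)-b["image"][v0:v1,u0:u1]).mean())
E
```

```text
carriage 998 stand x/y range [-0.0968 -0.06  ] [0.0164 0.0409] mid y 0.028629456707988617 z 0.026818657508272552
fin 492 stand x/y range [-0.09   -0.0733] [0.023  0.0339] mid y 0.0284481642212824 z 0.05650263519799818
leaf1 free part 733 stand x/y range [-0.0485 -0.026 ] [0.0231 0.0385] mid y 0.030815853501559597 z 0.04580397514585425
vial mean abs diff 3.7112299465240643
lens mean abs diff 1.9761904761904763
loupe mean abs diff 2.450660450660451
```

View pics/s3.png

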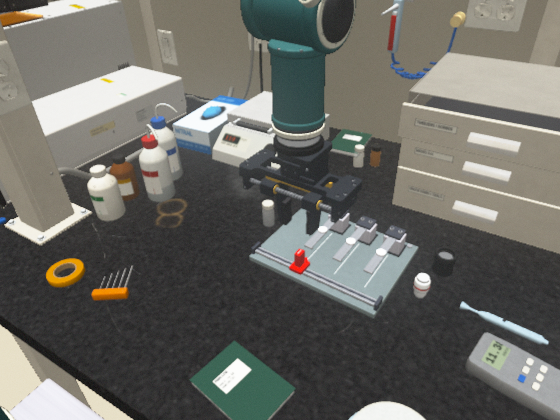

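The pointer is about 2 mm off leaf 1's line, inside the 8 mm limit. The vial, lens and loupe haven't moved, and the fingers are clear. Handing in.

```bash
python3 -c "
from cell import manip,order
print(manip.state()['contact_force'],manip.state()['clock']); order.close_job(); print('closed')"
```

```text
[-0.44246768 -0.19523476 -1.23190586] 40.975
the job is handed in; nothing more can be done
closed
```

I found leaf 1 (the +y side) to be the soft one and slid the red pointer in line with it. I handed the job in at about 41 s of the 67 s allowed.

- **Finding the soft leaf:** leaf 1 gave 0.79 N/mm and leaf 2 gave 1.67 N/mm. I did not press leaf 3, because leaf 1's stiffness already matched the soft value.
- **Holding it:** I held leaf 1 twice, for over a second each time, at about 5.5 N and then 5.7 N. No leaf read more than about 6 N.
- **Placing the pointer:** I gripped the fin across y (12 mm measured, as given), slid it about 50 mm, let go and lifted clear. The wrist camera then put the fin at stand y = 28.4 mm and leaf 1 at 30.8 mm, so it is about 2.4 mm off line against the 8 mm limit.
- **Other objects:** the vial, lens and loupe looked unmoved in the before and after scene views.

**Disagreement with the data given:** the shut fingertips end about 24 mm behind the reported TCP, not at it. My first press on leaf 1 therefore stopped just above the pad without touching, which cost about 12 s. I measured the offset with the wrist and scene depth maps and corrected for it before pressing again.

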